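Ready the ball check jig: air on, sprung jaw held back at the mark

ROBOT

A 6-joint arm with a two-finger parallel gripper is mounted at the origin on the work surface. World frame = base frame: x ahead of the robot, y to its left, z up, the work surface at z = 0. Lengths are in mm, angles in rad, forces in N, time in s.
With the tool pointing down it reaches from about 350 to 975 mm from the base axis. Payload 7.1 kg.
Tool frame: the origin (TCP) lies midway between the tips of the shut fingers; the grasp point (between the pads) lies 19 mm behind it; z points along the fingers, y is the direction in which the jaws open and shut (so a half turn about z gives the same grasp; the last joint's range is limited). The gripper opens to 88 mm and grips with 3 to 60 N. Pads are 20 mm wide; open, the fingers measure 115 mm over their backs; the gripper's body (75 mm by 178 mm) begins 61 mm behind the grasp point.
Start: joints at [-1.164, 0.423, 1.63, -0, 1.089, -0.019], TCP at [258.171, -569.168, 222.675] pointing down, gripper open.
Joint ranges: [-3, 3], [-0.9, 2.11], [0.09, 2.58], [-1.31, 4.45], [0.11, 2.69], [-2.54, 2.54]. Speed limits (rad/s): [2.39, 2.39, 3.01, 3.14, 3.14, 3.14].

INTERFACE

Orientations are given as a rotation vector (axis times angle).
In Python, from workcell import ctrl, eyes, spotter gives the robot as it stands. The module is installed in compiled form; this text tells all that it offers.
- The arm moves only by the shell command python3 -m jog 'ROWS' [OPENING]. ROWS is JSON, a list of rows, each a list of 2 entries, a list of its own where there are three numbers: the shift along the tool's x, y, z in cm, then the turn, a rotation vector about the tool's x, y, z in degrees. A call has 1 to 8 rows; each row is the pose to reach, as a shift and turn from the pose measured when the call began, along the tool's axes at that moment; what a row does not reach only later rows make up. A row lasts 1/12 s, in which the tool goes at most 41.7 mm and 7.16 degrees, less where a joint would pass 70% of its speed; a pose out of reach is approached as far as the arm can. A call with a gripper value outside its range is refused whole. OPENING is the gripper command: -1 is fully open, 1 is shut, values between are in proportion, set as the call begins (- or left out, the last holds). The fingers move at their own pace and stop on an object; the grip force is fixed at half the most. Time passes only in rows, so rows that repeat a pose let the fingers close. It gives the time, the measured TCP pose, the force and the opening at its end, in the units of the state.
- ctrl.get_obs(): the state, without advancing time (a new reading comes with each control period).
- eyes.get_image(name): name is "scene" or "top"; returns the picture (420x560x3 uint8, blue, green, red); there is no depth.
- eyes.get_calibration(name): a dict with "fx", "fy", "cx", "cy" (pixels), "k1" (the pictures are not rectified: a ray, as slopes to the right and down, at radius r is drawn at 1 + k1 r^2 times it, then the intrinsics apply), "R" (3x3) and "t" (3): a world point X has camera coordinates R X + t. Camera axes: x right, y down, z forward; pixel columns grow to the right and rows downward; lengths in mm; the calibration is good to about 2 mm. A picture is of the moment at which its call begins. get_calibration takes no time and is no camera call.
- ctrl.close_job(): hands the job in, once; it reports no verdict.
Trained networks look in the newest picture that a camera, given by its name, has taken for a name from the list of things; names that differ only in an ending like _2 or _b are one class to them, and where a whole thing is asked for, a point or a joint stands for the part that bears it (a point fixed in the world has none). Each returns a list of dicts, best first, with "confidence" (0 to 1); they miss things now and then, are a little off and sometimes report something else, mostly with a low value. They report only what shows in the picture. A call takes as long as a camera call. They do not tell look-alikes from the thing itself.
- spotter.spot_in(camera, query): "point" ([x, y, z] in mm, in world coordinates, good to about 4 mm: the middle of the surface that is visible of it).
- spotter.cut_out(camera, query): "pixels" (420x560 bool, what is visible of it).
The state is a dict: "t": time; "qpos": joint angles; "qvel": joint speeds; "joint_torque": joint torques, N m; "ee_pos": TCP position; "orientation": TCP orientation; "ft_force": force on the tool from outside, world axes, zero at the start; "moment": the same for the moment, N m; "width": finger opening in mm.
Only numpy, scipy, OpenCV 4.12 (cv2) and the standard library are available. Lean on these libraries where they do the work, as an engineer would, in place of code of your own. Each camera call takes 0.05 s, during which the arm holds its last target.

TASK

Get the ball check jig ready for the next ball. First turn the lever of the air stopcock a quarter turn until it is fully open, in line with its pipe; then take the jig's black grip, pull the spring-return slide towards the robot side until its pointer lines up with the white mark, and keep it there: finish while still holding it, because it springs back if let go. Do not shift the white mark, and leave the ball tray, the jar and the screwdriver alone.

Things in the scene. Friction and masses are not known exactly. Their poses are not given: they have to be found in the camera images.
- valve: Air stopcock, fixed, new place and yaw each time: brass valve in a level copper pipe (22 mm thick, top 66 mm above the bench) that runs 60 mm to either side along this body's y axis, then down into the bench through a 60 x 170 x 8 mm foot plate. Origin: bench level, under the lever's vertical turning axis.
- cock (a joint): Angle of the stopcock lever, rad, with stops at 0 and 1.57. 0 = closed: the lever points along the valve body's -x, across the pipe. Grows as it turns clockwise seen from above; 1.57 = fully open: it points along the valve body's +y, over the pipe. Starts at 0 to 0.2. Stiff (0.12 N m), stays where left.
- lever_end (a point): Free end of the lever at mid thickness, 95 mm from the turning axis and 100 mm above the bench. The lever is a flat steel bar 16 mm wide and 8 mm thick (96 to 104 mm above the bench), level; it can be pinched across its width from above, best about 70 mm from the axis.
- jig: Ball check jig, fixed, left or right of the stopcock, new place and yaw each time: base plate x -120 to 270, y -60 to 95, 12 mm high. Origin: bench level, below the grip when home. The slide draws along the jig's -x (towards the robot). Grey spring housing at x 42 to 93, 74 high; beyond it cradle and anvil with gauge, 109 high. Grey mark rail along x at y 67 to 89, top 40 high.
- slide: Spring-return slide of the jig: black grip, rod, jaw and pointer in one piece, axes as the jig's. Origin: bench level below the grip's centre (at the jig's origin when home). Travels 0 to 80 mm along the jig's -x; the spring pulls it home with 5 N at home, rising 1.2 N per 10 mm. Starts home.
- grip (a point): Centre of the top edge of the black grip, 120 mm above the bench. The grip is an upright plate 14 mm thick along the jig's x, 60 mm wide along y, from 35 to 120 mm above the bench; pinch it from above across its thickness. The rod (14 mm thick, centre 50 mm high) leads away from the robot.
- pointer_tip (a point): Tip of the steel pointer (5 mm thick along x) that sticks out 35 mm from the grip's left (+y) edge, 65 mm from the grip's centre, 50 mm above the bench; it lies in the grip's mid plane and moves with the slide.
- mark (a point): Thin upright white fin (5 mm thick along the jig's x) of the clip on the mark rail: its right (-y) end beside the pointer's path, 50 mm above the bench; axes as the jig's. Lined up when pointer and fin have the same x in the jig's frame. Set anew each time, 35 to 65 mm along the jig's -x from the pointer's home. Sits tight (15 N).
- ball_tray: Bystander, loose: blue tray 180 x 100 x 35 mm with two blue balls, 88 mm high in all; origin under its centre.
- glue_jar: Bystander, loose: jar 60 mm in diameter, 80 mm high; origin under its centre.
- screwdriver: Bystander, loose: a screwdriver lying on the bench along its x axis, handle to its -x.
There are look-alikes about, which are no part of the job. Of the things that look like the valve, the smaller one is meant.

How it is judged (in metres and radians):
On the way, in this order (a step that is already met when the one before it is completed fails the run):
1. the stopcock is turned fully open (value of joint cock above 1.4 rad), for 0.2 s.
2. the slide is drawn to the mark and held there by the fingers for a second (x of pointer_tip in the frame of mark between -0.005 and 0.005 m and contact force between the fingers and slide above 2 N), for 1 s.
At the end, for the whole second after the job is handed in: The stopcock stands open (within 0.17 rad of its stop), and the fingers hold the slide still (under 10 mm/s, at least 2 N of contact) with its pointer within 5 mm of the mark along the slide (all of step 2 and value of joint cock above 1.4 rad and linear speed of slide below 0.01 m/s); the arm keeps its last pose, push and grip.
It fails at once if the slide is drawn (over 15 mm) before the stopcock is open (value of joint cock below 1.2 rad and distance of slide from where it was at the start of the episode above 0.015 m).
It fails at once if the mark is shifted by over 4 mm (distance of mark from where it was at the start of the episode above 0.004 m).
It fails at once if the ball tray is moved by over 30 mm (distance of ball_tray from where it was at the start of the episode above 0.03 m).
It fails at once if the jar is moved by over 30 mm (distance of glue_jar from where it was at the start of the episode above 0.03 m).
It fails at once if the screwdriver is moved by over 30 mm (distance of screwdriver from where it was at the start of the episode above 0.03 m).
It also fails if it takes over 54 s, if anything falls off the work surface, if the arm or the gripper's body presses on something with over 40 N, if the wrist force passes 120 N, or if a joint passes its speed limit or range.

## Working session

There is one attempt and no reset: what is moved stays moved. The work goes in short steps, Python scripts to look and compute and a shell command to move; the robot and the scene stay as the last step left them, time stands still between calls to the robot, and variables do not carry over. Pictures are saved under pics/ and viewed, and the job is handed in when it is done.

```bash
mkdir -p pics
cat > h.py <<'E'
import numpy as np, cv2
from workcell import ctrl, eyes, spotter
from scipy.spatial.transform import Rotation as Ro
def proj(name,X):
    c=eyes.get_calibration(name);p=np.asarray(c['R'])@np.asarray(X,float)+np.asarray(c['t']);s=p[:2]/p[2];s=s*(1+c['k1']*(s@s))
    return np.array([c['fx']*s[0]+c['cx'],c['fy']*s[1]+c['cy']])
def ray(name,uv):
    c=eyes.get_calibration(name);d=np.array([(uv[0]-c['cx'])/c['fx'],(uv[1]-c['cy'])/c['fy']]);s=d.copy()
    for _ in range(20): s=d/(1+c['k1']*(s@s))
    R=np.asarray(c['R']);o=-R.T@np.asarray(c['t']);v=R.T@np.array([s[0],s[1],1.]);return o,v/np.linalg.norm(v)
def atz(name,uv,z):
    o,v=ray(name,uv);return o+v*(z-o[2])/v[2]
def tri(a,ua,b,ub):
    o1,v1=ray(a,ua);o2,v2=ray(b,ub)
    A=np.stack([v1,-v2],1);s=np.linalg.lstsq(A,o2-o1,rcond=None)[0];p,q=o1+v1*s[0],o2+v2*s[1]
    return (p+q)/2,np.linalg.norm(p-q)
def crop(img,x0,y0,x1,y1,f,fn):
    cv2.imwrite(fn,cv2.resize(img[y0:y1,x0:x1],None,fx=f,fy=f,interpolation=cv2.INTER_CUBIC))
E
python3 - <<'E'
from h import *
for n in('scene','top'):
    cv2.imwrite(f'pics/{n}0.png',eyes.get_image(n)); c=eyes.get_calibration(n); print(n,-np.asarray(c['R']).T@np.asarray(c['t']),c['fx'],c['k1'])
    for q in('valve','lever_end','jig','grip','slide','pointer_tip','mark','ball_tray','glue_jar','screwdriver'):
        try:
            for d in spotter.spot_in(n,q)[:4]: print(n,q,np.round(d['point']),round(d['confidence'],2),np.round(proj(n,d['point'])))
        except Exception as e: print(q,e)
o=ctrl.get_obs();print(o['t'],o['ee_pos'],o['orientation'],o['ft_force'],o['width'])
E
```

```text
scene [810.84154667 596.28710676 954.37937735] 418.58379981268905 -0.005450298038045894
scene valve [586. 176.  26.] 0.61 [273. 291.]
scene valve [327. 247.  38.] 0.57 [375. 262.]
scene lever_end [278. 235. 148.] 0.82 [395. 225.]
scene lever_end [553. 167. 106.] 0.64 [282. 266.]
scene lever_end [582. 178.  21.] 0.64 [274. 292.]
scene jig [ 631. -181.   10.] 0.6 [196. 206.]
scene grip [ 635. -200.   66.] 0.62 [189. 190.]
scene slide [ 631. -201.   66.] 0.78 [190. 189.]
scene slide [547. 166. 104.] 0.42 [284. 265.]
scene pointer_tip [ 637. -197.   65.] 0.69 [189. 191.]
scene mark [ 489. -111.   39.] 0.59 [250. 196.]
scene ball_tray [494. 463.  35.] 0.77 [379. 373.]
scene ball_tray [551. 169. 104.] 0.29 [283. 266.]
scene glue_jar [ 548. -431.   57.] 0.63 [185. 134.]
scene screwdriver [ 459. -358.   14.] 0.87 [222. 147.]
scene screwdriver [496. 464.  35.] 0.56 [378. 373.]
top [ 336.86277794  -12.86900665 1595.99182934] 470.30590543383073 -0.03664524740079241
top valve [575. 159.  16.] 0.95 [224. 175.]
top valve [316. 227.  19.] 0.81 [202. 251.]
top lever_end [267. 229. 148.] 0.97 [194. 267.]
top lever_end [538. 166. 105.] 0.46 [219. 182.]
top jig [ 611. -189.    9.] 0.8 [327. 166.]
top grip [ 653. -211.   79.] 0.76 [336. 150.]
top slide [ 650. -207.   81.] 0.63 [335. 151.]
top pointer_tip [ 647. -209.   75.] 0.67 [335. 152.]
top mark [573. 162.  17.] 0.6 [223. 175.]
top glue_jar [ 534. -443.   81.] 0.8 [407. 188.]
top screwdriver [ 451. -361.   21.] 0.67 [378. 214.]
1.1 [ 258.18999142 -569.16439185  222.68736238] [3.07065562e+00 6.63829320e-01 3.62561567e-05] [0.48503946 0.57736365 0.11152153] 87.1816470279346
```

View pics/scene0.png

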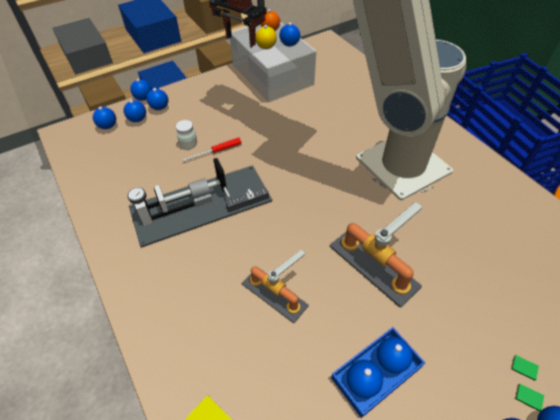

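View pics/top0.png

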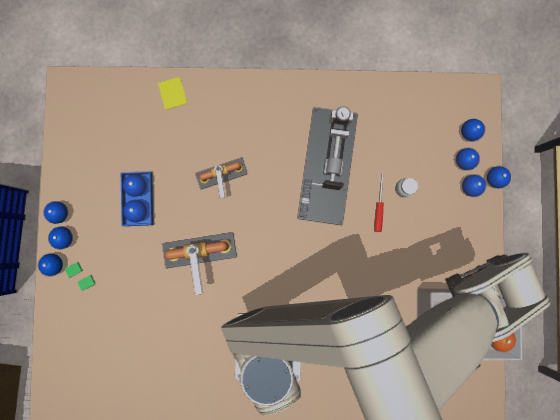

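Run:
```python
from h import *
s=cv2.imread('pics/scene0.png');t=cv2.imread('pics/top0.png')
crop(s,220,210,340,320,6,'pics/s_v.png');crop(s,150,140,290,240,5,'pics/s_j.png')
crop(t,180,120,280,220,6,'pics/t_v.png');crop(t,290,110,390,210,6,'pics/t_j.png')
```

```text
(no output)
```

Two valve candidates: the small one at scene (275,285) / top (220,175), and the large one at scene (378,255) / top (200,250). The smaller one is meant, so (275,285) / (220,175). I'll confirm it in crops.

View pics/s_v.png

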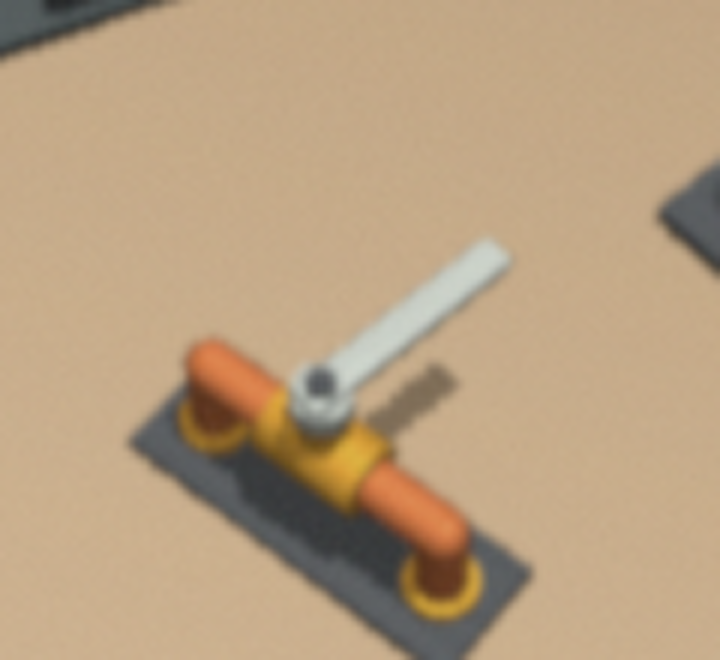

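View pics/t_v.png

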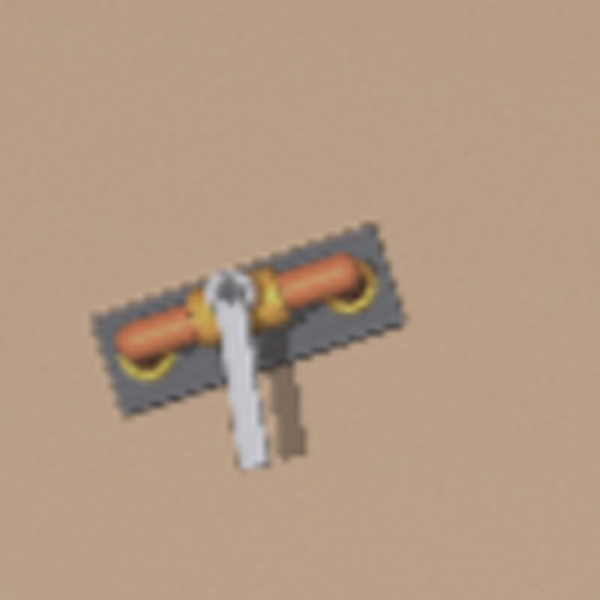

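View pics/s_j.png

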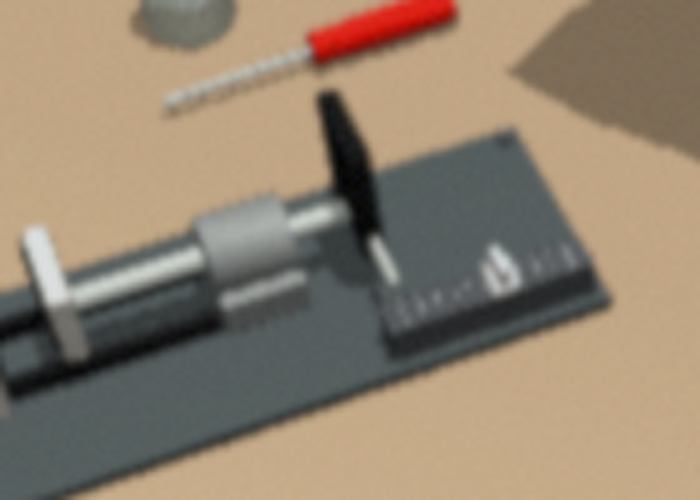

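View pics/t_j.png

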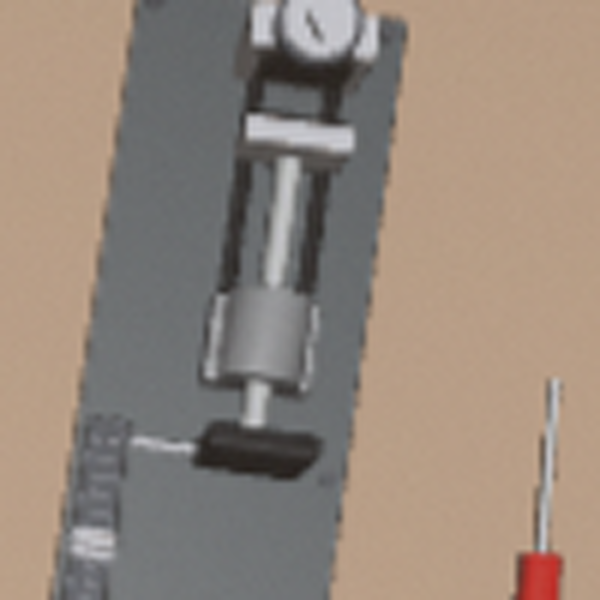

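The crops confirm it: the valve at top (218,168) has a foot plate of about 170 mm, and its lever points at the robot. The jig's pointer tip is at top (312,183), with the white fin at about (305,200).

```bash
python3 - <<'E'
from h import *
t=lambda x,y:(180+x/6-.4,120+y/6-.4); s=lambda x,y:(220+x/6-.4,210+y/6-.4)
print('axis',tri('top',t(230,288),'scene',s(320,380)));print('end',tri('top',t(253,466),'scene',s(497,250)))
P=[atz('top',t(*p),8)[:2] for p in((93,317),(375,222),(408,322),(127,415))];P=np.array(P);print(P.round(),np.linalg.norm(np.diff(P,axis=0),axis=1),'centre',P.mean(0))
S=[atz('scene',s(*p),8)[:2] for p in((130,440),(532,574))];print('scene corners',np.round(S))
v=(P[0]+P[3]-P[1]-P[2]);print('pipe yaw(+y dir)',np.degrees(np.arctan2(v[1],v[0])))
tj=lambda x,y:(290+x/6-.4,110+y/6-.4); sj=lambda x,y:(150+x/5-.4,140+y/5-.4)
print('ptr tip',tri('top',tj(132,440),'scene',sj(395,282)))
print('ptr root',tri('top',tj(200,449),'scene',sj(375,237)))
print('grip L top',atz('top',tj(197,463),120),'R',atz('top',tj(310,473),120))
print('fin',tri('top',tj(113,545),'scene',sj(490,258)), atz('top',tj(113,545),50))
# jig edges z=12
for p in((130,0),(60,560),(404,30),(330,600)): print(p,atz('top',tj(*p),12).round(1))
E
python3 - <<'E'
from h import *
s=cv2.imread('pics/scene0.png');t=cv2.imread('pics/top0.png')
crop(t,296,176,350,230,11,'pics/t_g.png');crop(s,208,150,278,212,9,'pics/s_g.png')
E
```

```text
axis (array([582.14795598, 171.08278659, 105.46312231]), np.float64(3.3643477890107523))
end (array([488.78708446, 155.95259275,  99.90624376]), np.float64(0.3288624556917065))
[[582. 260.]
 [639. 101.]
 [582.  80.]
 [526. 238.]] [169.08230275  60.53242569 167.71316609] centre [582.19156304 169.76440285]
scene corners [[637. 106.]
 [527. 246.]]
pipe yaw(+y dir) 109.72209682839888
ptr tip (array([ 546.35361109, -134.07321142,   50.20516319]), np.float64(2.2851394512062724))
ptr root (array([ 541.31424036, -171.23329854,   49.87115836]), np.float64(4.1528354161347965))
grip L top [ 526.31723333 -163.57089658  120.        ] R [ 522.18936579 -223.20261356  120.        ]
fin (array([ 489.38257523, -125.30645277,   44.36329487]), np.float64(0.33115924912450206)) [ 488.96920635 -124.98645641   50.        ]
(130, 0) [ 806.5 -133.3   12. ]
(60, 560) [483.6 -98.   12. ]
(404, 30) [ 792.3 -290.6   12. ]
(330, 600) [ 464.  -250.5   12. ]
```

View pics/t_g.png

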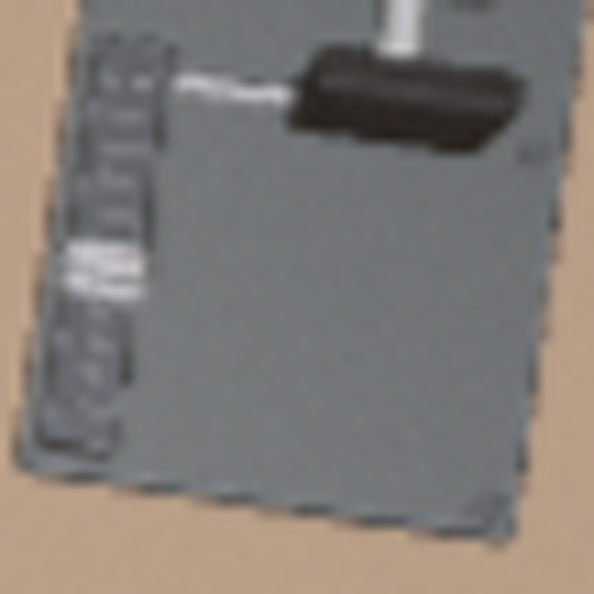

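View pics/s_g.png

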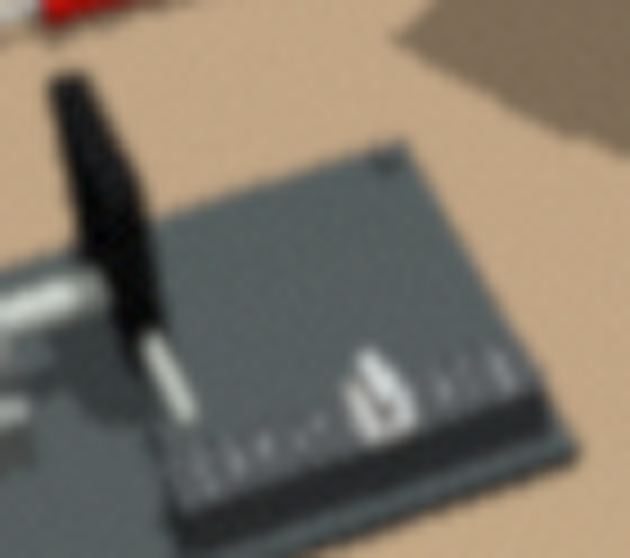

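```bash
cat >> h.py <<'E'
def state():
    o=ctrl.get_obs();R=Ro.from_rotvec(o['orientation']).as_matrix();y=R[:,1]
    print('t',round(o['t'],2),'pos',np.round(o['ee_pos'],1),'yang',round(np.degrees(np.arctan2(y[1],y[0])),1),'z',R[:,2].round(3),'F',np.round(o['ft_force'],1),'w',round(o['width'],1),'q',np.round(o['qpos'],2));return o,R
def need(pos,yang):
    o,R=state();a=np.radians(yang);y=np.array([np.cos(a),np.sin(a),0]);z=np.array([0,0,-1.]);x=np.cross(y,z)
    T=np.stack([x,y,z],1);d=R.T@(np.asarray(pos,float)-o['ee_pos'])/10;w=Ro.from_matrix(R.T@T).as_rotvec(degrees=True)
    print('to',np.round(pos,1),yang,'shift cm',d.round(2),'turn',w.round(1))
E
python3 - <<'E'
from h import *
a=np.radians(188.9);ax=np.array([582,170.3]);g=ax+70*np.array([np.cos(a),np.sin(a)]);print(g)
need([*g,240],98.9)
E
```

```text
[512.8428094  159.47027296]
t 1.1 pos [ 258.2 -569.2  222.7] yang -65.6 z [ 0.  0. -1.] F [0.5 0.6 0.1] w 87.2 q [-1.16  0.42  1.63  0.    1.09 -0.02]
to [512.8 159.5 240. ] 98.9 shift cm [ 53.29 -55.84  -1.73] turn [   0.     0.  -164.5]
```

```bash
python3 -m jog '[[[0,0,-3],[0,0,0]],[[3,-3,-3],[0,0,-7]],[[6,-6,-3],[0,0,-14]],[[10,-10,-3],[0,0,-21]],[[13,-13,-3],[0,0,-28]],[[16,-16,-3],[0,0,-35]],[[19,-19,-3],[0,0,-42]],[[22,-22,-3],[0,0,-49]]]' -0.2; python3 -c "
from h import *
need([512.8,159.5,240],98.9)"
```

```text
t: 1.77
ee_pos: [361.0, -294.4, 252.9]
orientation: [2.513, 1.884, 0.0]
ft_force: [1.4, -0.9, 0.2]
width: 53.0
t 1.77 pos [ 361.  -294.4  252.9] yang -16.3 z [ 0.001 -0.    -1.   ] F [ 1.4 -0.9  0.2] w 53.0 q [-0.71  0.15  1.94  0.    1.05 -0.43]
to [512.8 159.5 240. ] 98.9 shift cm [47.82  1.84  1.28] turn [   0.     0.  -115.2]
```

```bash
python3 -m jog '[[[3,0,0],[0,0,-7]],[[6,0,0],[0,0,-14]],[[9,0,0],[0,0,-21]],[[12,0,0],[0,0,-28]],[[15,0,0],[0,0,-35]],[[18,0,0],[0,0,-42]],[[21,0,0],[0,0,-49]],[[24,1,0],[0,0,-56]]]'; python3 -c "
from h import *
need([512.8,159.5,240],98.9)"
```

```text
t: 2.43
ee_pos: [436.9, -65.1, 253.0]
orientation: [1.326, 2.848, -0.0]
ft_force: [0.0, -0.8, 0.2]
width: 53.3
t 2.43 pos [436.9 -65.1 253. ] yang 40.1 z [-0. -0. -1.] F [ 0.  -0.8  0.2] w 53.3 q [-0.17  0.11  1.99 -0.    1.05 -0.87]
to [512.8 159.5 240. ] 98.9 shift cm [12.3  20.26  1.29] turn [ -0.   -0.  -58.8]
```

```bash
python3 -m jog '[[[2,3,0],[0,0,-7]],[[4,6,0],[0,0,-14]],[[6,9,0],[0,0,-21]],[[8,12,0],[0,0,-28]],[[10,15,0],[0,0,-35]],[[12,18,0],[0,0,-42]],[[12.3,20.3,1.3],[0,0,-49]],[[12.3,20.3,1.3],[0,0,-56]]]';python3 -m jog '[[[0,0,0],[0,0,-2]],[[0,0,0],[0,0,-2.8]]]'; python3 -c "
from h import *
need([512.8,159.5,83],98.9)
cv2.imwrite('pics/t1.png',cv2.resize(eyes.get_image('top')[110:290,150:310],None,fx=4,fy=4)); i=eyes.get_image('scene');crop(i,210,150,370,310,4,'pics/s1.png')"
```

```text
t: 3.1
ee_pos: [514.6, 163.1, 238.6]
orientation: [-0.181, 3.136, 0.001]
ft_force: [-0.3, -0.3, 0.0]
width: 52.7
t: 3.27
ee_pos: [514.7, 164.0, 238.1]
orientation: [0.262, -3.13, -0.001]
ft_force: [0.3, -0.1, 0.8]
width: 52.6
t 3.27 pos [514.7 164.  238.1] yang 99.6 z [-0.  0. -1.] F [ 0.3 -0.1  0.8] w 52.6 q [ 0.29  0.28  1.8   0.    1.06 -1.45]
to [512.8 159.5  83. ] 98.9 shift cm [ 0.26 -0.42 15.51] turn [ 0.  -0.   0.7]
```

View pics/s1.png

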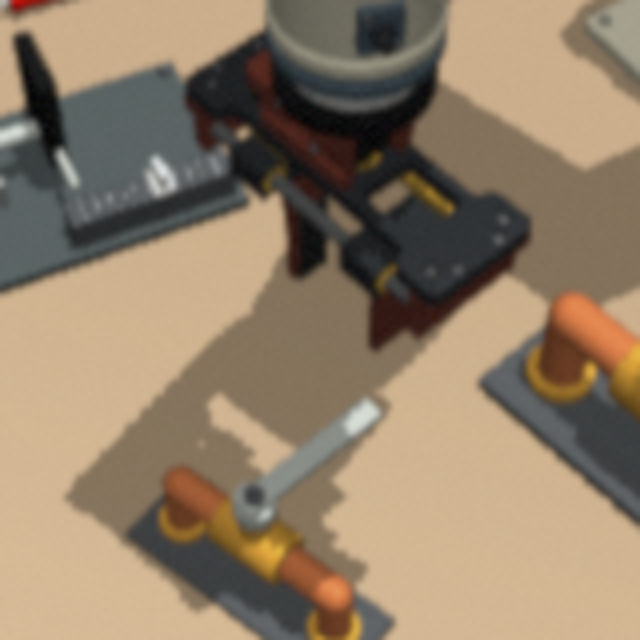

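View pics/t1.png

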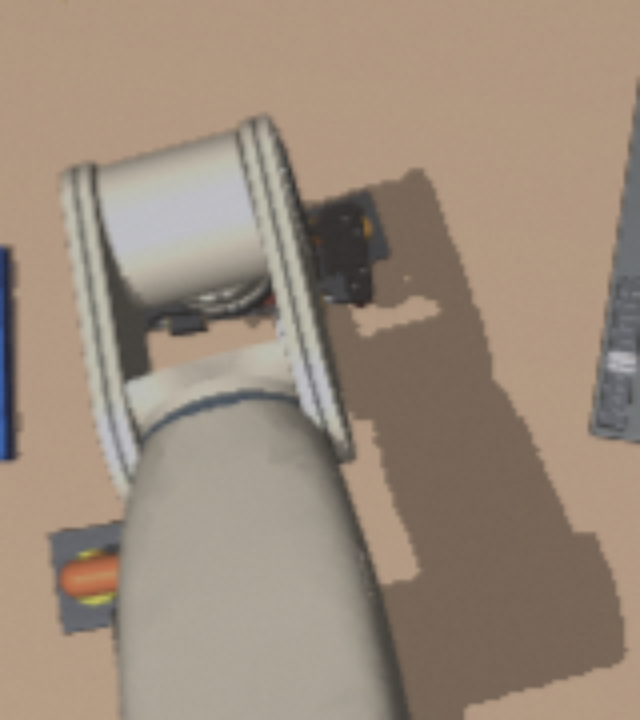

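The scene crop shows the open fingers above and short of the lever, whose end is at scene (302,251). The arm hides the lever in the top view, so I'm descending.

```bash
python3 -m jog '[[[0.2,-0.4,3],[0,0,0.7]],[[0.2,-0.4,6],[0,0,0.7]],[[0.2,-0.4,9],[0,0,0.7]],[[0.2,-0.4,10.5],[0,0,0.7]],[[0.2,-0.4,10.5],[0,0,0.7]]]'; python3 -c "
from h import *
need([512.8,159.5,83],98.9)
i=eyes.get_image('scene');crop(i,210,150,370,310,4,'pics/s2.png')"
```

```text
t: 3.78
ee_pos: [510.9, 157.8, 130.7]
orientation: [0.233, -3.127, 0.001]
ft_force: [-0.7, 0.1, -0.1]
width: 52.8
t 3.78 pos [510.9 157.8 130.7] yang 98.5 z [-0.005 -0.001 -1.   ] F [-0.7  0.1 -0.1] w 52.8 q [ 0.28  0.42  1.89  0.    0.83 -1.44]
to [512.8 159.5  83. ] 98.9 shift cm [-0.24  0.15  4.77] turn [-0.  -0.3 -0.4]
```

View pics/s2.png

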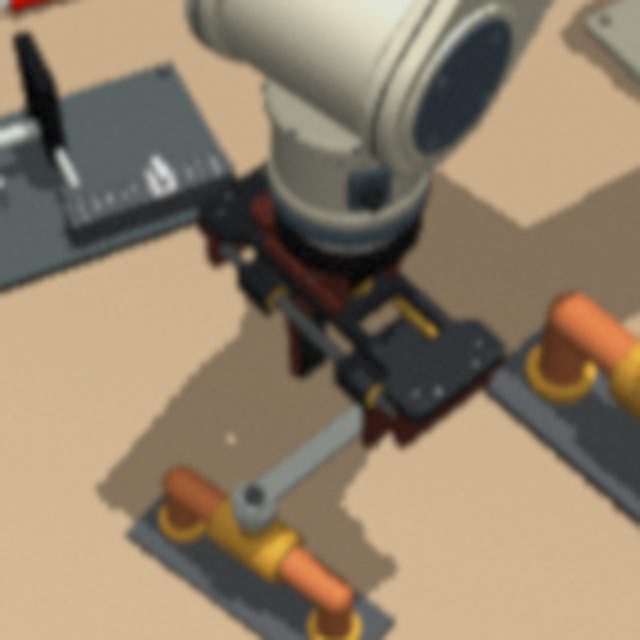

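The lever heads in between the two fingertips, at about scene (285,244) and (302,260). I'll descend the rest and close.

```bash
python3 -m jog '[[[-0.2,0.15,2],[0,0,0]],[[-0.2,0.15,4],[0,0,0]],[[-0.2,0.15,4.7],[0,0,0]],[[-0.2,0.15,4.7],[0,0,0]],[[-0.2,0.15,4.7],[0,0,0]]]';python3 -m jog '[[[0,0,0],[0,0,0]],[[0,0,0],[0,0,0]],[[0,0,0],[0,0,0]],[[0,0,0],[0,0,0]],[[0,0,0],[0,0,0]],[[0,0,0],[0,0,0]]]' 1; python3 -c "
from h import *
need([512.8,159.5,83],98.9)
i=eyes.get_image('scene');crop(i,210,150,370,310,4,'pics/s3.png')"
```

```text
t: 4.25
ee_pos: [514.5, 160.0, 86.7]
orientation: [0.233, -3.131, 0.0]
ft_force: [0.3, -0.4, -0.4]
width: 52.5
t: 4.75
ee_pos: [514.5, 160.0, 86.8]
orientation: [0.233, -3.131, 0.0]
ft_force: [0.2, -0.9, 0.7]
width: 16.3
t 4.75 pos [514.5 160.   86.8] yang 98.5 z [-0.002 -0.    -1.   ] F [ 0.2 -0.9  0.7] w 16.3 q [ 0.28  0.5   1.9   0.    0.74 -1.44]
to [512.8 159.5  83. ] 98.9 shift cm [ 0.18 -0.02  0.39] turn [ 0.  -0.1 -0.4]
```

View pics/s3.png

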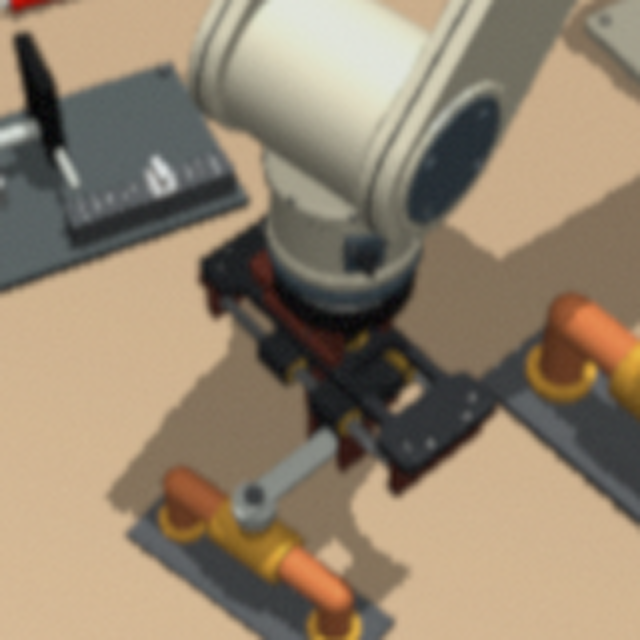

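Width is 16.3 mm, so the lever is held. Next I'll work out the arc about the turning axis in the tool's axes.

Run:
```python
from h import *
o,R=state();c=np.array([582,170.3]);p=o['ee_pos'][:2]
for th in range(6,91,6):
    a=-np.radians(th);r=p-c;n=c+np.array([[np.cos(a),-np.sin(a)],[np.sin(a),np.cos(a)]])@r
    d=R.T@np.array([*(n-p),0])/10;print(th,d.round(2))
```

```text
t 4.8 pos [514.5 160.1  86.8] yang 98.5 z [-0.002 -0.    -1.   ] F [-0.6  3.   1.6] w 15.6 q [ 0.28  0.5   1.9   0.    0.74 -1.44]
6 [-0.04  0.71  0.  ]
12 [-0.15  1.42  0.  ]
18 [-0.33  2.11 -0.  ]
24 [-0.59  2.78 -0.  ]
30 [-0.91  3.41 -0.  ]
36 [-1.3   4.01 -0.  ]
42 [-1.75  4.57 -0.  ]
48 [-2.25  5.07 -0.  ]
54 [-2.81  5.52 -0.  ]
60 [-3.41  5.91 -0.  ]
66 [-4.04  6.24 -0.01]
72 [-4.71  6.49 -0.01]
78 [-5.4   6.68 -0.01]
84 [-6.11  6.79 -0.01]
90 [-6.82  6.83 -0.01]
```

```bash
python3 -m jog '[[[-0.04,0.71,0],[0,0,6]],[[-0.15,1.42,0],[0,0,12]],[[-0.33,2.11,0],[0,0,18]],[[-0.59,2.78,0],[0,0,24]],[[-0.91,3.41,0],[0,0,30]],[[-1.3,4.01,0],[0,0,36]],[[-1.75,4.57,0],[0,0,42]],[[-1.75,4.57,0],[0,0,42]]]'
python3 - <<'E'
from h import *
o,R=state();c=np.array([582,170.3]);p=o['ee_pos'][:2];r=p-c;print(np.linalg.norm(r),np.degrees(np.arctan2(r[1],r[0])),o['moment'])
r=r*69/np.linalg.norm(r)
for th in range(6,61,6):
    a=-np.radians(th);n=c+np.array([[np.cos(a),-np.sin(a)],[np.sin(a),np.cos(a)]])@r
    d=R.T@np.array([*(n-p),0])/10;print(th,d.round(2))
i=eyes.get_image('scene');crop(i,210,150,370,310,4,'pics/s4.png')
E
```

```text
t: 5.47
ee_pos: [524.8, 208.6, 86.7]
orientation: [-0.909, -3.004, 0.001]
ft_force: [-2.8, -0.8, 4.0]
width: 15.6
t 5.47 pos [524.8 208.6  86.7] yang 56.3 z [-0.003 -0.    -1.   ] F [-2.8 -0.8  4. ] w 15.6 q [ 0.36  0.53  1.84  0.    0.77 -0.63]
68.85680632166638 146.23762687912765 [-0.07906721  0.31576416 -0.28517592]
6 [-0.02  0.72 -0.  ]
12 [-0.14  1.43 -0.  ]
18 [-0.33  2.13 -0.  ]
24 [-0.59  2.81 -0.01]
30 [-0.91  3.45 -0.01]
36 [-1.31  4.05 -0.01]
42 [-1.76  4.61 -0.01]
48 [-2.28  5.12 -0.01]
54 [-2.84  5.58 -0.02]
60 [-3.44  5.97 -0.02]
```

View pics/s4.png

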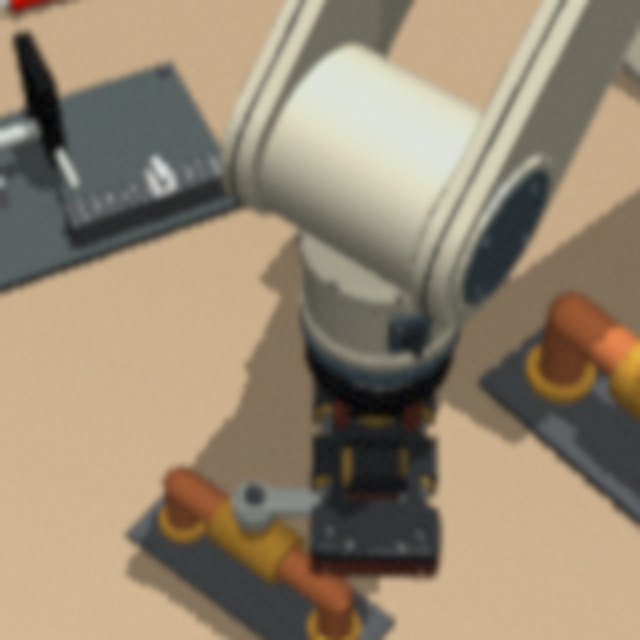

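The lever turns with the gripper and is about halfway. Continuing to the stop.

```bash
python3 -m jog '[[[-0.02,0.72,0],[0,0,6]],[[-0.14,1.43,0],[0,0,12]],[[-0.33,2.13,0],[0,0,18]],[[-0.59,2.81,0],[0,0,24]],[[-0.91,3.45,0],[0,0,30]],[[-1.31,4.05,0],[0,0,36]],[[-1.31,4.05,0],[0,0,36]]]'
python3 - <<'E'
from h import *
o,R=state();c=np.array([582,170.3]);p=o['ee_pos'][:2];r=p-c;print(np.linalg.norm(r),np.degrees(np.arctan2(r[1],r[0])),o['moment'])
r=r*69/np.linalg.norm(r)
for th in (1,2,3,4):
    a=-np.radians(th);n=c+np.array([[np.cos(a),-np.sin(a)],[np.sin(a),np.cos(a)]])@r
    d=R.T@np.array([*(n-p),0])/10;print(th,d.round(2))
i=eyes.get_image('scene');crop(i,210,150,370,310,4,'pics/s5.png')
E
```

```text
t: 6.1
ee_pos: [557.6, 234.5, 86.7]
orientation: [-1.789, -2.579, 0.004]
ft_force: [-3.9, -1.7, 5.3]
width: 15.6
t 6.1 pos [557.6 234.5  86.7] yang 20.5 z [-0.004 -0.    -1.   ] F [-3.9 -1.7  5.3] w 15.6 q [0.38 0.57 1.75 0.   0.82 0.02]
68.64614551021863 110.81143518424003 [-0.22434397  0.52444163 -0.39064756]
1 [ 0.03  0.12 -0.  ]
2 [ 0.03  0.24 -0.  ]
3 [ 0.03  0.36 -0.  ]
4 [ 0.02  0.48 -0.  ]
```

View pics/s5.png

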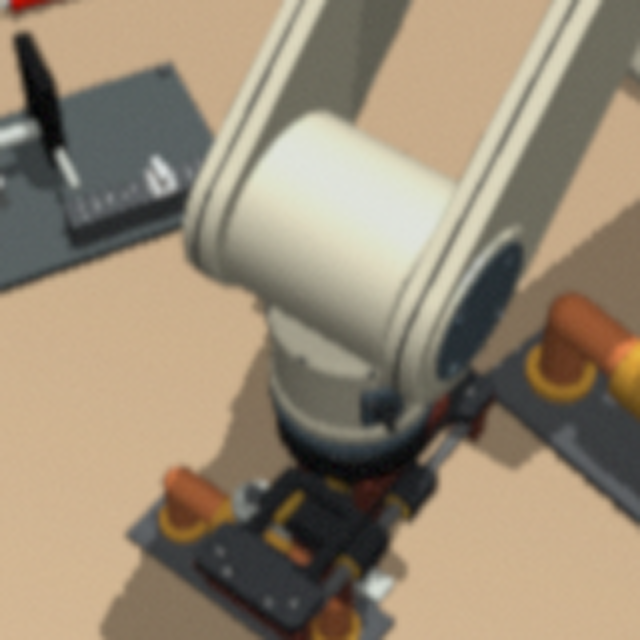

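Push another 3° to feel the stop.

```bash
python3 -m jog '[[[0.03,0.2,0],[0,0,1.5]],[[0.03,0.36,0],[0,0,3]],[[0.03,0.36,0],[0,0,3]],[[0.03,0.36,0],[0,0,3]]]'
python3 - <<'E'
from h import *
o,R=state();c=np.array([582,170.3]);p=o['ee_pos'][:2];r=p-c;print(np.linalg.norm(r),np.degrees(np.arctan2(r[1],r[0])),o['moment'])
E
```

```text
t: 6.48
ee_pos: [558.3, 234.7, 86.6]
orientation: [-1.841, -2.539, 0.01]
ft_force: [-8.1, -3.3, 8.1]
width: 15.3
t 6.48 pos [558.3 234.7  86.6] yang 18.1 z [-0.008 -0.002 -1.   ] F [-8.1 -3.3  8.1] w 15.3 q [0.38 0.58 1.75 0.   0.83 0.06]
68.62029997581342 110.17209175218014 [-0.392037    1.1255485   0.33696527]
```

Force rises and the motion stalls at 110.2°, so this is the stop. I'm releasing, lifting, and looking.

```bash
python3 -m jog '[[[0,0,0],[0,0,0]],[[0,0,0],[0,0,0]],[[0,0,0],[0,0,0]],[[0,0,0],[0,0,0]]]' -0.2; python3 -m jog '[[[0,0,-4],[0,0,0]],[[0,0,-8],[0,0,0]],[[0,0,-12],[0,0,0]],[[-1,-4,-14],[0,0,6]],[[-2,-8,-14],[0,0,12]],[[-3,-12,-14],[0,0,18]],[[-4,-16,-14],[0,0,24]]]'
python3 -c "
from h import *
state()
need([539,-198.7,220],-6.6)
need([539,-198.7,220],173.4)
i=eyes.get_image('scene');crop(i,210,150,370,310,4,'pics/s6.png');i=eyes.get_image('top');crop(i,150,110,310,270,4,'pics/t6.png')"
```

```text
t: 6.82
ee_pos: [558.7, 234.7, 86.5]
orientation: [-1.84, -2.54, 0.01]
ft_force: [-0.7, -0.0, 0.2]
width: 38.6
t: 7.4
ee_pos: [421.1, 147.7, 228.1]
orientation: [-2.334, -2.099, 0.009]
ft_force: [0.3, 0.3, 1.3]
width: 52.5
t 7.4 pos [421.1 147.7 228.1] yang -6.0 z [-0.006 -0.002 -1.   ] F [0.3 0.3 1.3] w 52.5 q [0.31 0.15 2.   0.   1.   0.42]
t 7.4 pos [421.1 147.7 228.1] yang -6.0 z [-0.006 -0.002 -1.   ] F [0.3 0.3 1.3] w 52.5 q [0.31 0.15 2.   0.   1.   0.42]
to [ 539.  -198.7  220. ] -6.6 shift cm [-33.2   15.38   0.8 ] turn [-0.3  0.1  0.6]
t 7.4 pos [421.1 147.7 228.1] yang -6.0 z [-0.006 -0.002 -1.   ] F [0.3 0.3 1.3] w 52.5 q [0.31 0.15 2.   0.   1.   0.42]
to [ 539.  -198.7  220. ] 173.4 shift cm [-33.2   15.38   0.8 ] turn [  -0.2   -0.5 -179.4]
```

View pics/s6.png

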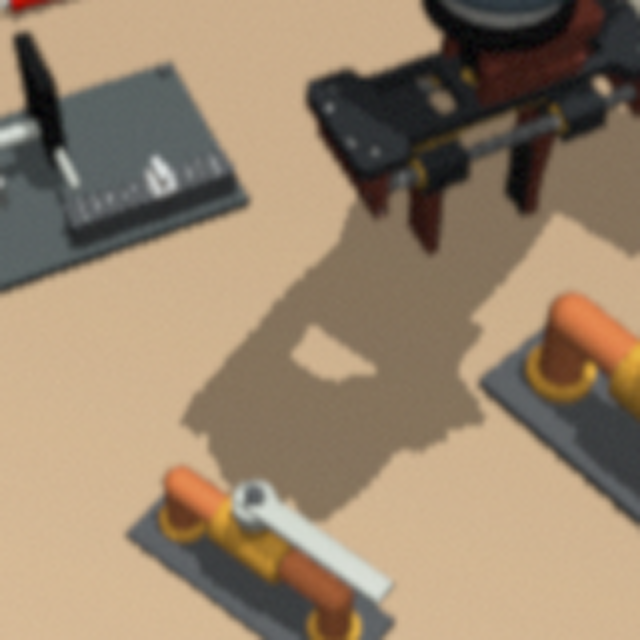

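The lever now lies over and parallel to the pipe, from scene (273,274) to (306,297). It is open. Next I move above the grip.

```bash
python3 -m jog '[[[-4,2,0],[0,0,0]],[[-8,4,0],[0,0,0]],[[-12,6,0],[0,0,0]],[[-16,8,0],[0,0,0]],[[-20,10,0],[0,0,0]],[[-24,12,0],[0,0,0]],[[-28,14,0],[0,0,0]],[[-32,15.4,0.5],[-0.3,0.1,0.6]]]'
python3 -m jog '[[[-2,0,0],[0,0,0]],[[-2,0,0],[0,0,0]]]'
python3 -c "
from h import *
need([539,-198.7,220],-6.6)
i=eyes.get_image('scene');crop(i,130,60,290,220,4,'pics/s7.png')"
```

```text
t: 8.17
ee_pos: [531.8, -169.1, 224.0]
orientation: [-2.343, -2.092, 0.009]
ft_force: [-0.0, 0.7, 0.1]
width: 52.7
t: 8.33
ee_pos: [530.8, -193.5, 223.8]
orientation: [2.345, 2.088, -0.009]
ft_force: [0.6, 0.4, 0.2]
width: 52.9
t 8.33 pos [ 530.8 -193.5  223.8] yang -6.6 z [-0.003 -0.005 -1.   ] F [0.6 0.4 0.2] w 52.9 q [-0.37  0.33  1.76 -0.01  1.04 -0.25]
to [ 539.  -198.7  220. ] -6.6 shift cm [-0.42  0.87  0.38] turn [-0.1  0.3 -0. ]
```

View pics/s7.png

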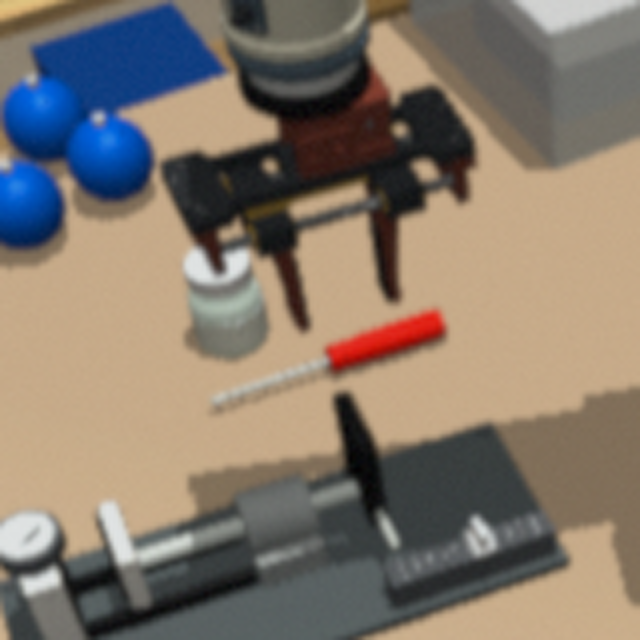

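Run:
```python
from h import *
a=np.radians(-6.6);u=np.array([np.cos(a),np.sin(a),0]);v=np.array([-np.sin(a),np.cos(a),0])
t=cv2.imread('pics/top0.png');s=cv2.imread('pics/scene0.png')
T=cv2.resize(t[165:215,290:350],None,fx=10,fy=10,interpolation=cv2.INTER_CUBIC);S=cv2.resize(s[145:205,200:270],None,fx=10,fy=10,interpolation=cv2.INTER_CUBIC)
c=np.array([539,-198.7,0])
def d(I,n,o,pts):
    q=[tuple(int(k) for k in (proj(n,p)-o+.5)*10) for p in pts]
    cv2.polylines(I,[np.array(q)],True,(0,255,0),1)
for I,n,o in((T,'top',np.array([290,165])),(S,'scene',np.array([200,145]))):
    for z in(35,120): d(I,n,o,[c+x*u+y*v+[0,0,z] for x,y in((7,30),(7,-30),(-7,-30),(-7,30))])
    d(I,n,o,[c+x*u+y*v+[0,0,50] for x,y in((2.5,65),(2.5,30),(-2.5,30),(-2.5,65))])
    f=c-57.6*u; d(I,n,o,[f+x*u+y*v+[0,0,50] for x,y in((2.5,67),(2.5,89),(-2.5,89),(-2.5,67))])
    d(I,n,o,[c+x*u+y*v+[0,0,40] for x,y in((-8,67),(-8,89),(-108,89),(-108,67))])
cv2.imwrite('pics/T8.png',T);cv2.imwrite('pics/S8.png',S)
```

```text
(no output)
```

View pics/T8.png

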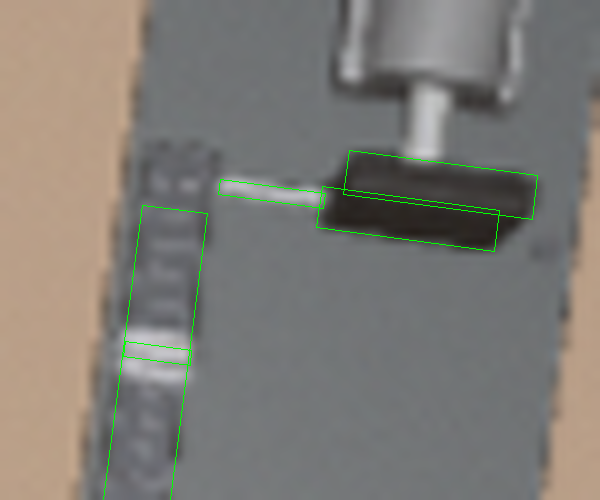

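View pics/S8.png

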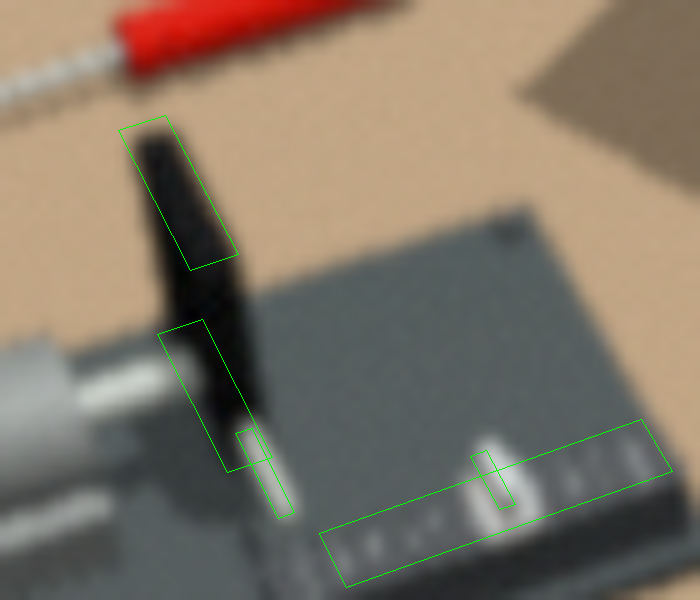

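The model outlines fit both views to about 1 px. The grip is centred at about (539,-197), and the fin is about 58 mm from home. Descending onto the grip.

```bash
python3 -m jog '[[[-0.3,0.8,1],[0,0.3,0]],[[-0.3,0.8,3],[0,0.3,0]],[[-0.3,0.8,6],[0,0.3,0]],[[-0.3,0.8,9],[0,0.3,0]],[[-0.3,0.8,9],[0,0.3,0]],[[-0.3,0.8,9],[0,0.3,0]]]'
python3 -c "
from h import *
need([539,-197,88],-6.6)
i=eyes.get_image('scene');crop(i,130,60,290,220,4,'pics/s9.png')"
```

```text
t: 8.88
ee_pos: [536.7, -194.0, 132.8]
orientation: [-2.339, -2.087, 0.005]
ft_force: [-0.0, 0.9, 0.8]
width: 52.5
t 8.88 pos [ 536.7 -194.   132.8] yang -6.5 z [-0.007  0.003 -1.   ] F [-0.   0.9  0.8] w 52.5 q [-0.37  0.47  1.81  0.    0.87 -0.25]
to [ 539 -197   88] -6.6 shift cm [-0.28  0.3   4.47] turn [-0.4 -0.1  0.1]
```

View pics/s9.png

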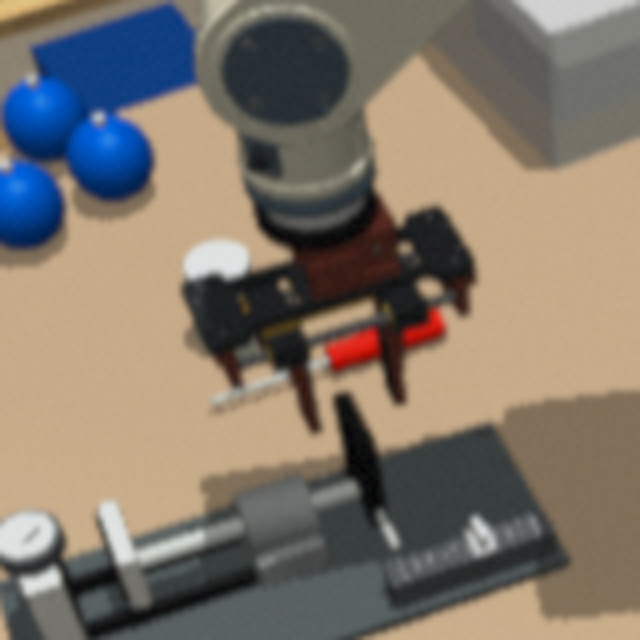

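The grip's top edge, at scene (216,159), sits between the fingertips at (208,167) and (230,159). I'll descend and close.

```bash
python3 -m jog '[[[-0.2,0.3,1],[0,0,0]],[[-0.2,0.3,3],[0,0,0]],[[-0.2,0.3,4.5],[0,0,0]],[[-0.2,0.3,4.5],[0,0,0]],[[-0.2,0.3,4.5],[0,0,0]]]';python3 -m jog '[[[0,0,0],[0,0,0]],[[0,0,0],[0,0,0]],[[0,0,0],[0,0,0]],[[0,0,0],[0,0,0]],[[0,0,0],[0,0,0]],[[0,0,0],[0,0,0]],[[0,0,0],[0,0,0]]]' 1
python3 -c "
from h import *
state();need([539-57.2,-197+6.6,88],-6.6)
i=eyes.get_image('scene');crop(i,130,60,290,220,4,'pics/s10.png')"
```

```text
t: 9.35
ee_pos: [541.1, -196.9, 89.9]
orientation: [-2.342, -2.09, 0.002]
ft_force: [0.6, 0.7, 0.5]
width: 52.8
t: 9.93
ee_pos: [536.9, -196.2, 89.7]
orientation: [-2.336, -2.085, 0.009]
ft_force: [-14.5, 0.4, 12.4]
width: 14.3
t 9.93 pos [ 536.9 -196.2   89.7] yang -6.5 z [-0.011  0.004 -1.   ] F [-14.5   0.4  12.4] w 14.3 q [-0.37  0.53  1.82 -0.    0.8  -0.26]
t 9.93 pos [ 536.9 -196.2   89.7] yang -6.5 z [-0.011  0.004 -1.   ] F [-14.5   0.4  12.4] w 14.3 q [-0.37  0.53  1.82 -0.    0.8  -0.26]
to [ 481.8 -190.4   88. ] -6.6 shift cm [-0.05 -5.54  0.24] turn [-0.7 -0.1  0.1]
```

View pics/s10.png

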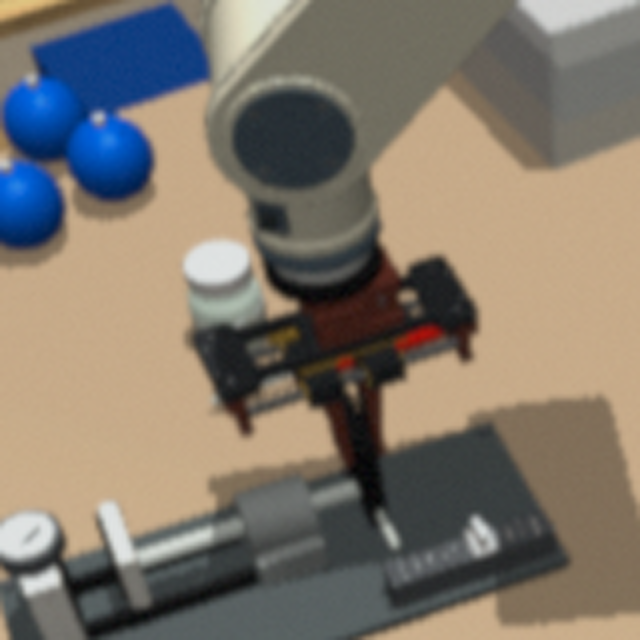

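Grip held at 14.3 mm. Pull most of the way, stopping short of the fin, then measure.

```bash
python3 -m jog '[[[0,-1,0],[0,0,0]],[[0,-2,0],[0,0,0]],[[0,-3,0],[0,0,0]],[[0,-4,0],[0,0,0]],[[0,-5,0],[0,0,0]],[[0,-5.2,0],[0,0,0]],[[0,-5.2,0],[0,0,0]],[[0,-5.2,0],[0,0,0]]]'
python3 -c "
from h import *
state()
i=eyes.get_image('scene');crop(i,200,140,280,210,9,'pics/s11.png');i=eyes.get_image('top');crop(i,280,150,360,230,7,'pics/t11.png')"
```

```text
t: 10.65
ee_pos: [487.4, -189.9, 89.8]
orientation: [-2.341, -2.085, 0.003]
ft_force: [9.7, 4.6, -15.6]
width: 14.0
t 10.65 pos [ 487.4 -189.9   89.8] yang -6.6 z [-0.006  0.004 -1.   ] F [  9.7   4.6 -15.6] w 14.0 q [-0.39  0.48  1.93  0.    0.74 -0.28]
```

View pics/s11.png

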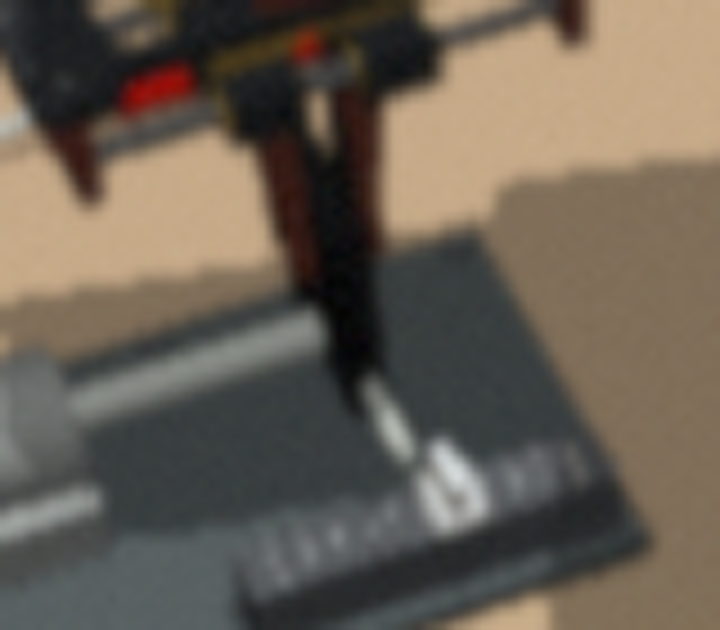

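View pics/t11.png

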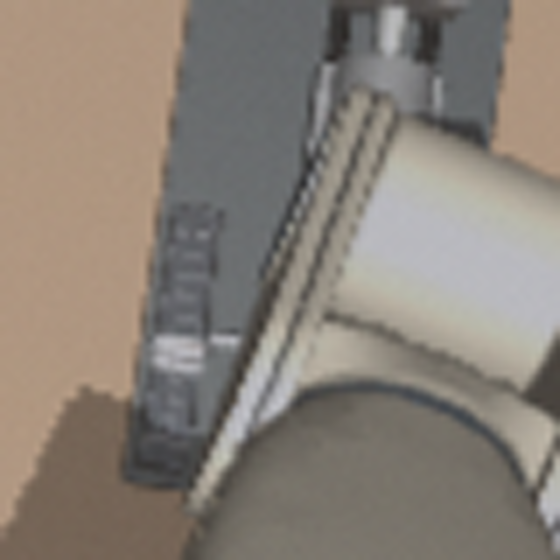

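The pointer tip, at scene (246,191) / top (311,199), is close to the fin but still short of it. I'll measure the gap in enlarged views with model overlays.

Run:
```python
from h import *
a=np.radians(-6.6);u=np.array([np.cos(a),np.sin(a),0]);v=np.array([-np.sin(a),np.cos(a),0]);c=np.array([539,-198.7,0])
o=np.array
for n,(x0,y0,x1,y1) in(('top',(295,190,320,212)),('scene',(236,178,264,202))):
    i=eyes.get_image(n);A=cv2.resize(i[y0:y1,x0:x1],None,fx=24,fy=24,interpolation=cv2.INTER_CUBIC)
    for off,col in((50,(0,255,255)),(54,(0,255,0)),(58,(255,0,0)),(62,(0,0,255))):
        f=c-off*u+[0,0,50]
        q=[tuple(int(k) for k in (proj(n,f+y*v)-[x0,y0]+.5)*24) for y in(40,95)]
        cv2.line(A,q[0],q[1],col,1)
    cv2.imwrite(f'pics/{n}12.png',A)
```

```text
(no output)
```

View pics/top12.png

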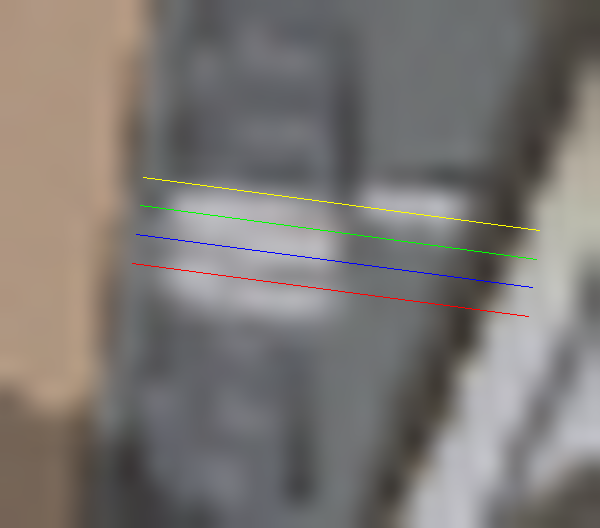

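View pics/scene12.png

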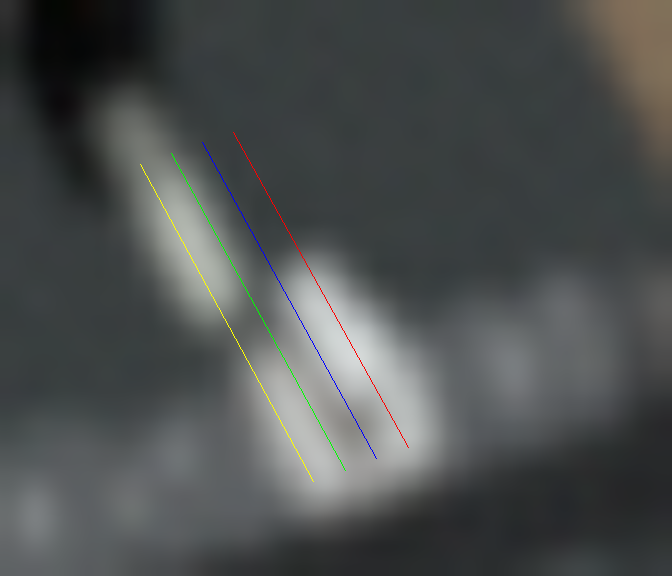

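By the overlay, the pointer is at about 50.7 mm. The clip is centred at about 58 mm; its fin's top gives 57 from the two views and its outer edges give 58. Moving about 7 mm further.

```bash
python3 -m jog '[[[0,-0.3,0],[0,0,0]],[[0,-0.6,0],[0,0,0]],[[0,-0.8,0],[0,0,0]],[[0,-0.8,0],[0,0,0]],[[0,-0.8,0],[0,0,0]],[[0,-0.8,0],[0,0,0]]]'
python3 - <<'E'
from h import *
o_,R=state()
a=np.radians(-6.6);u=np.array([np.cos(a),np.sin(a),0]);v=np.array([-np.sin(a),np.cos(a),0]);c=np.array([539,-198.7,0])
print('disp',(o_['ee_pos']-[536.9,-196.2,89.7])@u)
for n,(x0,y0,x1,y1) in(('top',(295,190,320,212)),('scene',(236,178,264,202))):
    i=eyes.get_image(n);A=cv2.resize(i[y0:y1,x0:x1],None,fx=24,fy=24,interpolation=cv2.INTER_CUBIC)
    for off,col in((58,(255,0,0)),):
        f=c-off*u+[0,0,50]
        q=[tuple(int(k) for k in (proj(n,f+y*v)-[x0,y0]+.5)*24) for y in(40,95)]
        cv2.line(A,q[0],q[1],col,1)
    cv2.imwrite(f'pics/{n}13.png',A)
    for d in spotter.spot_in(n,'mark'): print(n,np.round(d['point']),d['confidence'],'off',-(np.array(d['point'])-c)@u)
E
```

```text
t: 11.35
ee_pos: [482.6, -189.3, 89.8]
orientation: [-2.345, -2.086, -0.002]
ft_force: [11.0, 1.9, -12.9]
width: 14.0
t 11.35 pos [ 482.6 -189.3   89.8] yang -6.7 z [-0.001  0.003 -1.   ] F [ 11.    1.9 -12.9] w 14.0 q [-0.4   0.47  1.95  0.    0.73 -0.28]
disp -54.73438246132655
top [ 534. -445.   81.] 0.55 off -23.792867860994114
top [ 452. -361.   21.] 0.32 off 67.89145578890088
scene [ 543. -191.   62.] 0.16 off -3.3749931182373016
```

View pics/top13.png

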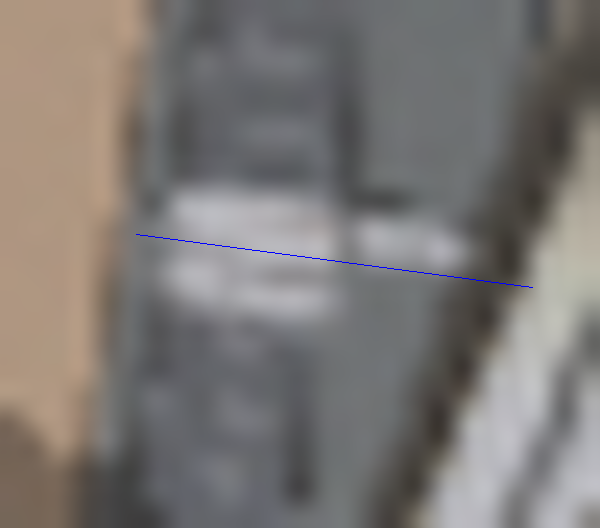

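View pics/scene13.png

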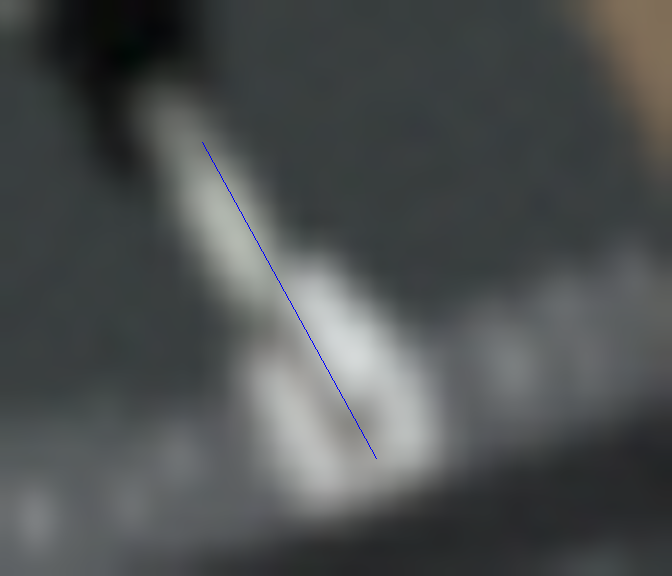

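The pointer is at about 54 mm (54.7 by arm travel), because the spring causes lag. About 3 mm remains.

```bash
python3 -m jog '[[[0,-0.3,0],[0,0,0]],[[0,-0.6,0],[0,0,0]],[[0,-0.6,0],[0,0,0]],[[0,-0.6,0],[0,0,0]],[[0,-0.6,0],[0,0,0]],[[0,-0.6,0],[0,0,0]]]'
python3 - <<'E'
from h import *
o_,R=state()
a=np.radians(-6.6);u=np.array([np.cos(a),np.sin(a),0]);v=np.array([-np.sin(a),np.cos(a),0]);c=np.array([539,-198.7,0])
print('disp',(o_['ee_pos']-[536.9,-196.2,89.7])@u)
for n,(x0,y0,x1,y1) in(('top',(295,190,320,212)),('scene',(236,178,264,202))):
    i=eyes.get_image(n);A=cv2.resize(i[y0:y1,x0:x1],None,fx=24,fy=24,interpolation=cv2.INTER_CUBIC)
    for off,col in((58,(255,0,0)),):
        f=c-off*u+[0,0,50]
        q=[tuple(int(k) for k in (proj(n,f+y*v)-[x0,y0]+.5)*24) for y in(40,95)]
        cv2.line(A,q[0],q[1],col,1)
    cv2.imwrite(f'pics/{n}14.png',A)
E
```

```text
t: 12.05
ee_pos: [479.5, -188.9, 89.9]
orientation: [2.348, 2.085, 0.008]
ft_force: [11.0, 1.9, -11.2]
width: 13.9
t 12.05 pos [ 479.5 -188.9   89.9] yang -6.8 z [ 0.005  0.002 -1.   ] F [ 11.    1.9 -11.2] w 13.9 q [-0.4   0.47  1.96  0.01  0.72 -0.29]
disp -57.90762152892558
```

View pics/top14.png

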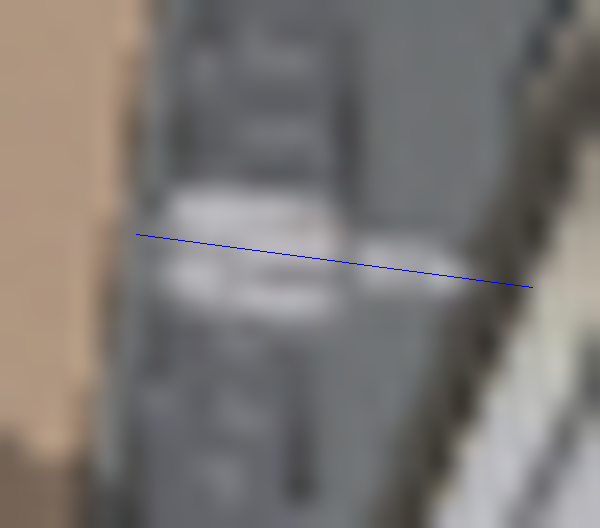

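View pics/scene14.png

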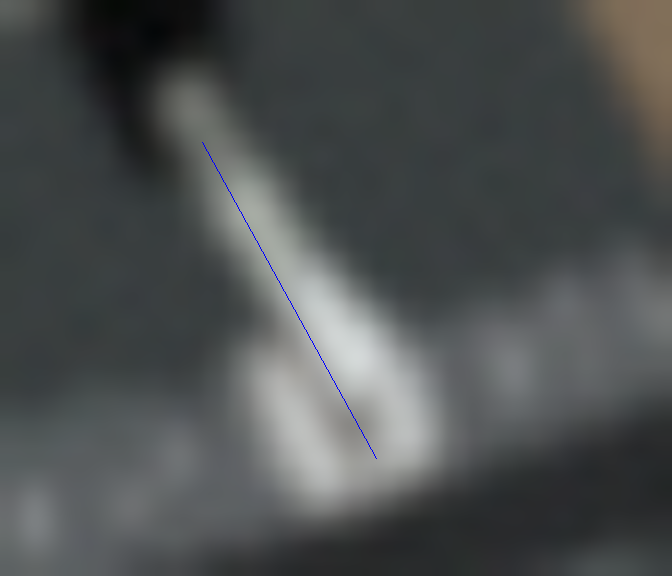

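In both views the pointer is now close to collinear with the fin. One more check: overlay fin and clip boxes for several offsets to settle where the fin's centre is.

Run:
```python
from h import *
a=np.radians(-6.6);u=np.array([np.cos(a),np.sin(a),0]);v=np.array([-np.sin(a),np.cos(a),0]);c=np.array([539,-198.7,0])
imgs={n:eyes.get_image(n) for n in('top','scene')}
for n,(x0,y0,x1,y1) in(('top',(297,193,312,208)),('scene',(242,184,258,202))):
    row=[]
    for F in(None,54,58,62):
        A=cv2.resize(imgs[n][y0:y1,x0:x1],None,fx=26,fy=26,interpolation=cv2.INTER_CUBIC)
        if F:
          for (hx,z0,z1,ya,yb,col) in((2.5,40,60,67,89,(0,255,0)),(8,40,45,67,89,(0,0,255))):
            for z in(z0,z1):
                q=[(proj(n,c-F*u+x*u+y*v+[0,0,z])-[x0,y0]+.5)*26 for x,y in((hx,ya),(hx,yb),(-hx,yb),(-hx,ya))]
                if z==z1: cv2.polylines(A,[np.array(q).astype(int)],True,col,1)
        row.append(A)
    cv2.imwrite(f'pics/{n}15.png',cv2.resize(np.vstack([np.hstack(row[:2]),np.hstack(row[2:])]),None,fx=.72 if n=='top' else .64,fy=.72 if n=='top' else .64,interpolation=cv2.INTER_AREA))
```

```text
(no output)
```

View pics/top15.png

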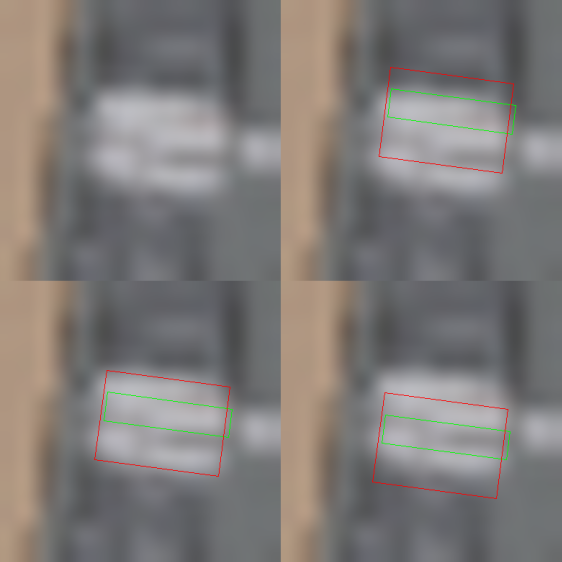

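View pics/scene15.png

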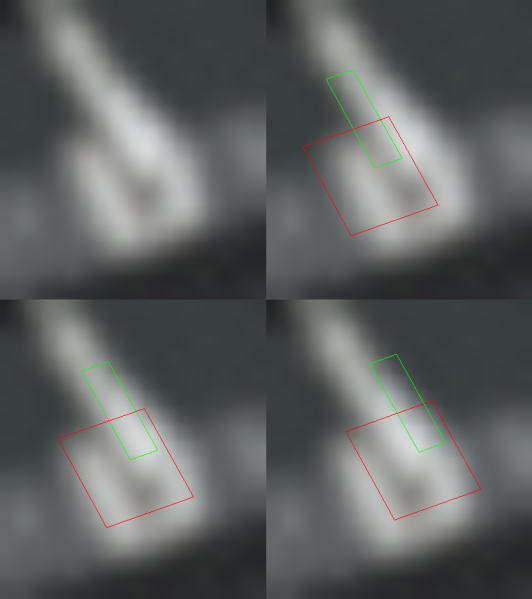

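F = 58 mm fits the clip and fin in both views, and the pointer stands there (57.9 by arm travel). I'll let time pass with camera calls, which hold the arm's last target, and check steadiness.

Run:
```python
from h import *
for k in range(30):
    i=eyes.get_image('scene' if k%2 else 'top')
    if k%10==9: state()
t=eyes.get_image('top');s=eyes.get_image('scene')
crop(t,180,130,330,230,5,'pics/t16.png');crop(s,200,150,330,310,3.7,'pics/s16.png')
state()
```

```text
t 12.75 pos [ 479.5 -188.9   89.8] yang -6.8 z [ 0.005  0.002 -1.   ] F [ 12.    1.1 -11.8] w 13.9 q [-0.4   0.47  1.96  0.01  0.72 -0.29]
t 13.25 pos [ 479.5 -188.9   89.8] yang -6.8 z [ 0.005  0.002 -1.   ] F [ 10.4   2.  -11.6] w 13.9 q [-0.4   0.47  1.96  0.01  0.72 -0.29]
t 13.75 pos [ 479.5 -188.9   89.9] yang -6.8 z [ 0.005  0.002 -1.   ] F [ 12.2   1.5 -11.1] w 14.0 q [-0.4   0.47  1.96  0.01  0.72 -0.29]
t 13.85 pos [ 479.5 -188.9   89.8] yang -6.8 z [ 0.005  0.002 -1.   ] F [ 11.    1.2 -11.5] w 14.0 q [-0.4   0.47  1.96  0.01  0.72 -0.29]
```

View pics/s16.png

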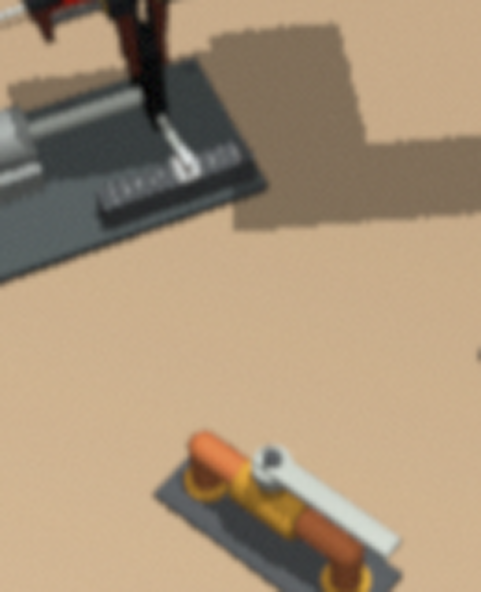

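View pics/t16.png

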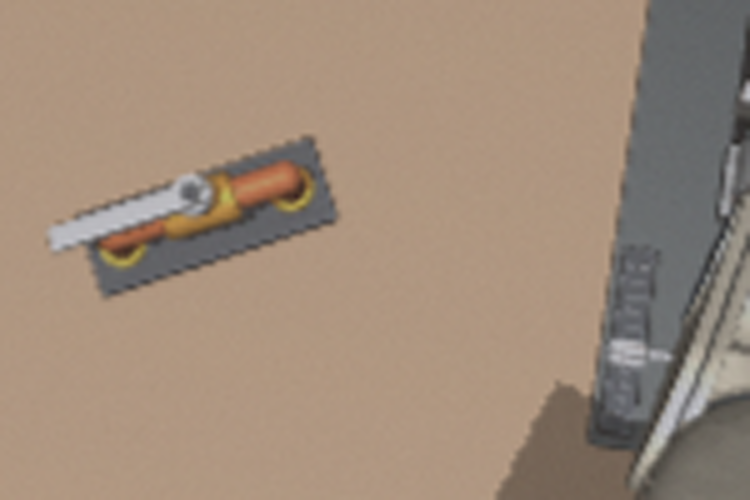

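The lever is parallel to the pipe in both views. The pointer meets the fin at scene (249,193) / top (308,200), and the hold is steady. Handing in.

```bash
python3 -c "
from h import *
print(ctrl.close_job());state()"
```

```text
the job is handed in; nothing more can be done
None
the job is handed in; nothing more can be done
```

I opened the smaller stopcock, then drew the jig's slide to the white mark and handed the job in with the fingers still holding it. No verdict was reported.

- **Stopcock:** I turned the lever by pinching it and following its arc until the force rose at its stop. My last pictures, from both cameras, show it over and parallel to the pipe.
- **Slide:** It was drawn 57.9 mm by arm travel. The mark fits best at about 58 mm in both views. My uncertainty on the mark is 1 to 2 mm, against the allowed 5 mm.
- **Hold:** For about 1.8 s before handing in, the arm stood still at the 0.1 mm level, with about 11 N of spring pull on the wrist. The opening was 14.0 mm, which matches the grip's thickness.
- **Checks that disagreed:** The networks failed to find the mark once the arm was over the jig, so the alignment rests on my overlays. With the slide about 3 mm short, the overlays put the pointer 0.2 to 1 mm behind the arm travel.
- **Not checked:** I made no final check of the ball tray, the jar or the screwdriver. I planned the moves to keep clear of them and felt no unexpected contact.

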